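# Put the masking tape away on the cart's spindles

### The job

Put the four rolls of cream masking tape away on the two spindles: the two large-diameter rolls on the spindle with the larger base, the two small-diameter rolls on the spindle with the smaller base, and on each spindle the wide roll at the bottom with the narrow one lying flat on top of it. Leave the bare core, the black tape roll, the power brick and the tee adapter where they are.

Things in the scene. Friction and masses are not known exactly. Their poses are not given: they have to be found in the camera images.
- large_wide: roll of cream masking tape on a thin cardboard core, lying flat: large diameter, wide tape. Outer diameter 62, hole diameter 26 right through, height (tape width) 36. Loose, rigid. Origin: centre of its underside, on the axis; z up along the axis. Sizes in mm.
- large_narrow: roll of cream masking tape on a thin cardboard core, lying flat: large diameter, narrow tape. Outer diameter 62, hole diameter 26 right through, height (tape width) 20. Loose, rigid. Origin: centre of its underside, on the axis; z up along the axis. Sizes in mm.
- small_wide: roll of cream masking tape on a thin cardboard core, lying flat: small diameter, wide tape. Outer diameter 46, hole diameter 26 right through, height (tape width) 36. Loose, rigid. Origin: centre of its underside, on the axis; z up along the axis. Sizes in mm.
- small_narrow: roll of cream masking tape on a thin cardboard core, lying flat: small diameter, narrow tape. Outer diameter 46, hole diameter 26 right through, height (tape width) 20. Loose, rigid. Origin: centre of its underside, on the axis; z up along the axis. Sizes in mm.
- large_spindle: storage spindle: dark steel disc base, diameter 84, 8 thick, fixed to the deck, with a plain upright steel post in its middle, diameter 10, its rounded top 70 above the deck (62 above the disc). This is the one with the larger base, for the large rolls. The base is the only difference between the two spindles. Origin: centre of the underside of the base, on the deck, on the post's axis; z up. Sizes in mm.
- small_spindle: storage spindle: dark steel disc base, diameter 58, 8 thick, fixed to the deck, with a plain upright steel post in its middle, diameter 10, its rounded top 70 above the deck (62 above the disc). This is the one with the smaller base, for the small rolls. The base is the only difference between the two spindles. Origin: centre of the underside of the base, on the deck, on the post's axis; z up. Sizes in mm.
- bare_core: bare cardboard tape core without tape, a brown tube standing on end: outer diameter 32, hole 26, 36 high. Loose; not part of the job. Origin: centre of its underside. Sizes in mm.
- cloth_tape: nearly used-up roll of black cloth tape on a big core, lying flat: outer diameter 84, hole 74, 24 high. Loose; not part of the job. Origin: centre of its underside. Sizes in mm.
- power_brick: small black power supply, a box 70 (x) by 40 (y) by 28 high. Loose; not part of the job. Origin: centre of its underside. Sizes in mm.
- tee_adapter: T-shaped metal coaxial adapter lying flat: 62 long along x including its narrower dark ends, one arm of 26 along +y from the middle, 16 thick. Loose; not part of the job. Origin: middle of the long bar, on the underside. Sizes in mm.
Mind the look-alikes: they are no part of the job. What is shaped like the small_narrow but pink or purple is not meant.

How it is judged:
At the end, for the whole second after the job is handed in: All four masking-tape rolls at rest on their spindles, axis within 10 mm of the post, flat within 0.12 rad: each wide roll with its underside 8 mm above the deck (on the base), each narrow one 44 mm above it (on the wide roll), -4/+5 mm (horizontal distance between each of large_wide, large_narrow and large_spindle below 0.01 m and z of large_wide in the frame of large_spindle between 0.004 and 0.013 m and angle between each of large_wide, large_narrow, small_wide, small_narrow's own z axis and vertical below 0.12 rad and linear speed of each of large_wide, large_narrow, small_wide, small_narrow below 0.02 m/s and angular speed of each of large_wide, large_narrow, small_wide, small_narrow below 0.3 rad/s and z of large_narrow in the frame of large_spindle between 0.04 and 0.049 m and horizontal distance between each of small_wide, small_narrow and small_spindle below 0.01 m and z of small_wide in the frame of small_spindle between 0.004 and 0.013 m and z of small_narrow in the frame of small_spindle between 0.04 and 0.049 m); the robot touches nothing.
It fails at once if the bare core is moved more than 30 mm from its place (distance of bare_core from where it was at the start of the episode above 0.03 m).
It fails at once if the black tape roll is moved more than 30 mm from its place (distance of cloth_tape from where it was at the start of the episode above 0.03 m).
It fails at once if the power brick is moved more than 30 mm from its place (distance of power_brick from where it was at the start of the episode above 0.03 m).
It fails at once if the tee adapter is moved more than 30 mm from its place (distance of tee_adapter from where it was at the start of the episode above 0.03 m).
It also fails if it takes over 112 s, if anything falls off the work surface, if the arm or the gripper's body presses on something with over 40 N, if the wrist force passes 120 N, or if a joint passes its speed limit or range.

### The arm

A 7-joint arm with a two-finger parallel gripper is mounted at the origin on the work surface. World frame = base frame: x ahead of the robot, y to its left, z up, the work surface at z = 0. Lengths are in m, angles in rad, forces in N, time in s.
With the tool pointing down it reaches from about 0.4 to 0.85 m from the base axis. Payload 4.5 kg.
Tool frame: the origin (TCP) lies at the very end of the fingers, on their centre line; the grasp point (between the pads) lies 19 mm behind it; z points along the fingers, y is the direction in which the jaws open and shut (so a half turn about z gives the same grasp; the last joint's range is limited). The gripper opens to 88 mm and grips with 3 to 60 N. Pads are 18 mm wide; open, the fingers measure 123 mm over their backs; the gripper's body (75 mm by 187 mm) begins 45 mm behind the grasp point.
Start: joints at [1.261, 0.689, -0.195, 1.565, 0.157, 0.902, -0.215], TCP at [0.211, -0.588, 0.239] pointing down, gripper open.
Joint ranges: [-3.01, 3.01], [-0.46, 2.08], [-1.47, 1.51], [0.13, 2.56], [-1, 4.14], [0.04, 2.09], [-2.66, 2.66]. Speed limits (rad/s): [2.57, 2.57, 3.14, 3.14, 3.14, 3.14, 3.14].

### API

Orientations are given as a unit quaternion [x, y, z, w].
In Python, from plant import telemetry, imaging, r gives the robot as it stands.
- The arm moves only by the shell command python3 -m creep 'ROWS' [FORCE]. ROWS is JSON, a list of rows, each a list of 5 numbers: the closure in counts, from 0 (fully open) to 255 (shut), then the shift along the tool's x, y, z in m, then the turn about the tool's z in degrees. In form: [[fingers, x, y, z, yaw], ...]. A call has 1 to 10 rows; each row is the pose to reach, as a shift and turn from the pose commanded when the call began, along the tool's axes at that moment; what a row does not reach only later rows make up. A row lasts 1/8 s, in which the tool goes at most 62.5 mm and 10.7 degrees, less where a joint would pass 70% of its speed; a pose out of reach is approached as far as the arm can. A call with a gripper value outside its range is refused whole. The fingers move at their own pace and stop on an object; FORCE is the grip in N (left out, the last holds). Time passes only in rows, so rows that repeat a pose let the fingers close. It gives the time, the measured TCP pose, the force and the opening at its end, in the units of the state.
- telemetry.get_state(): the state, without advancing time (a new reading comes with each control period).
- imaging.snapshot(name): name is "side" or "top" or "wrist"; returns a dict with "image" (384x512x3 uint8, blue, green, red), "camera_matrix" (3x3 intrinsics, pixels), "R" (3x3) and "t" (3): a world point X has camera coordinates R X + t; the wrist camera has in their place "hand_eye" (4x4, takes a point from camera to tool coordinates, whose origin is the TCP and whose axes are the flange's). Camera axes: x right, y down, z forward; pixel columns grow to the right and rows downward; lengths in m; the calibration is good to about 2 mm. The wrist camera is an equidistant fisheye: a pixel r from the principal point sees the ray r / f radians off the axis. A picture is of the moment at which its call begins: read the wrist's pose just before it. There is no depth.
- r.finish_job(): hands the job in, once; it reports no verdict.
Trained networks look in a picture, given as the dict that the camera call returned (one of the last four; its "shot" number tells which), for a name from the list of things; names that differ only in an ending like _2 or _b are one class to them, and where a whole thing is asked for, a point or a joint stands for the part that bears it (a point fixed in the world has none). Each returns a list of dicts, best first, with "score" (0 to 1); they miss things now and then, are a little off and sometimes report something else, mostly with a low value. They report only what shows in the picture. A call takes as long as a camera call. They do not tell look-alikes from the thing itself.
- imaging.boxes_of(picture, target): "rect" ([left, top, right, bottom] in pixels, round what is visible of it).
- imaging.trace(picture, target): "pixels" (384x512 bool, what is visible of it) and "rect" ([left, top, right, bottom] in pixels, round what is visible of it).
- imaging.place_of(picture, target): "location" ([row, column] in pixels: a listed point, or the origin of a listed thing).
The state is a dict: "clock": time; "q": joint angles; "qd": joint speeds; "joint_torque": joint torques, N m; "tool_pos": TCP position; "eef_rot": TCP orientation; "contact_force": force on the tool from outside, world axes, zero at the start; "moment": the same for the moment, N m; "opening": opening from 0.0 (shut) to 1.0 (fully open).
Only numpy, scipy, OpenCV 4.12 (cv2) and the standard library are available. Lean on these libraries where they do the work, as an engineer would, in place of code of your own. Each camera call takes 0.05 s, during which the arm holds its last target.

## Working session

There is one attempt and no reset: what is moved stays moved. The work goes in short steps, Python scripts to look and compute and a shell command to move; the robot and the scene stay as the last step left them, time stands still between calls to the robot, and variables do not carry over. Pictures are saved under pics/ and viewed, and the job is handed in when it is done.

```bash
ls; mkdir -p pics; python3 - <<'E'
from plant import telemetry, imaging, r
import cv2
print({k:v for k,v in telemetry.get_state().items()})
for n in ("side","top","wrist"):
    p=imaging.snapshot(n); cv2.imwrite(f"pics/{n}0.png",p["image"])
    print(n,{k:v for k,v in p.items() if k!="image"})
E
```

```text
pics
{'clock': 0.0, 'q': array([ 1.26079699,  0.68996933, -0.19451064,  1.56632121,  0.15728385,
        0.90249608, -0.21512887]), 'qd': array([-1.28043800e-04, -1.13243100e-03,  2.50059884e-06,  1.38643637e-04,
       -1.94112747e-03,  1.87295111e-04,  1.21946137e-03]), 'joint_torque': array([-9.96727358e-04, -5.27557003e+01, -1.26683716e+00, -1.53427488e+01,
       -5.24650142e-02,  6.46251719e-03,  1.78643813e-04]), 'tool_pos': array([ 0.21041309, -0.58785692,  0.23792517]), 'eef_rot': array([ 9.85257765e-01,  1.71074028e-01, -2.13605385e-04, -8.76634782e-04]), 'contact_force': array([-1.09137464, -0.27565984, -0.11176539]), 'moment': array([0.0204651 , 0.02686323, 0.03365785]), 'opening': 0.9983706458181203}
side {'camera_matrix': array([[409.84130928,   0.        , 253.95146181],
       [  0.        , 409.84130928, 187.30467692],
       [  0.        ,   0.        ,   1.        ]]), 'R': array([[ 0.97079777, -0.23888976,  0.02198564],
       [-0.11791763, -0.55497803, -0.82346513],
       [ 0.20891894,  0.79682562, -0.56694075]]), 't': array([-0.48883201,  0.09371898,  1.0469451
[... 251 characters left out ...]
  [-0.98696883, -0.0033726 , -0.16087623],
       [ 0.16082716,  0.0117046 , -0.98691318]]), 't': array([-0.00914569,  0.5119278 ,  0.90093855]), 'shot': 2}
wrist {'camera_matrix': array([[297.31863964,   0.        , 257.10844887],
       [  0.        , 297.31863964, 194.26021162],
       [  0.        ,   0.        ,   1.        ]]), 'hand_eye': array([[ 3.86296354e-04, -9.57646531e-01, -2.87946127e-01,
         7.33418606e-02],
       [ 9.99999661e-01,  1.60495717e-04,  8.07783244e-04,
         5.93184677e-04],
       [-7.27356701e-04, -2.87946341e-01,  9.57646268e-01,
        -1.45406223e-01],
       [ 0.00000000e+00,  0.00000000e+00,  0.00000000e+00,
         1.00000000e+00]]), 'shot': 3}
```

View pics/top0.png

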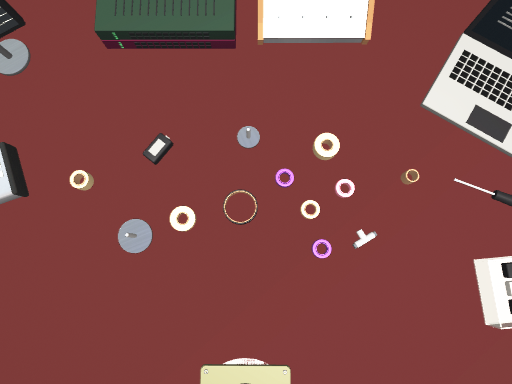

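View pics/side0.png

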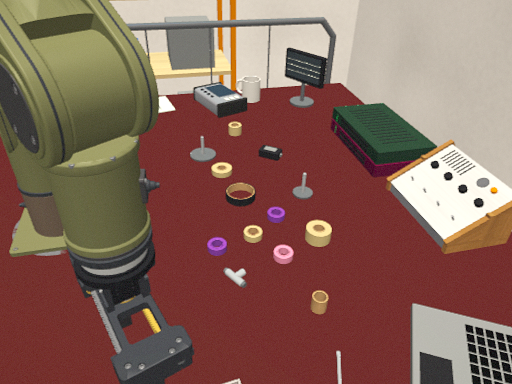

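View pics/wrist0.png

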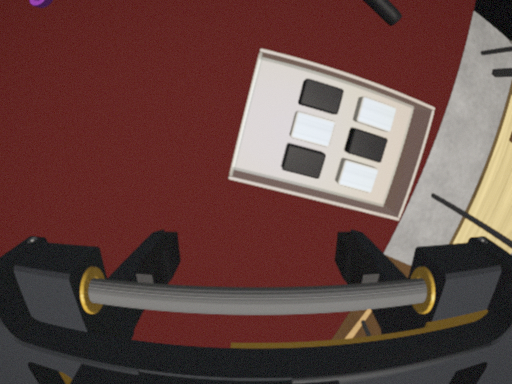

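```bash
cat > h.py <<'E'
from plant import telemetry, imaging, r
import numpy as np, cv2
from scipy.spatial.transform import Rotation as Ro
def ray(p,uv):
    K=p["camera_matrix"]; d=np.linalg.inv(K)@np.array([uv[0],uv[1],1.]); R=p["R"]
    return -R.T@p["t"], R.T@d
def atz(p,uv,z):
    c,d=ray(p,uv); return c+d*(z-c[2])/d[2]
def proj(p,X):
    x=p["camera_matrix"]@(p["R"]@np.asarray(X,float)+p["t"]); return x[:2]/x[2]
def wproj(p,s,X):
    """world->wrist pixel"""
    T=np.eye(4);T[:3,:3]=Ro.from_quat(s["eef_rot"]).as_matrix();T[:3,3]=s["tool_pos"]
    c=np.linalg.inv(T@p["hand_eye"])@np.r_[X,1.]
    th=np.arctan2(np.hypot(c[0],c[1]),c[2]);K=p["camera_matrix"];ph=np.arctan2(c[1],c[0])
    return np.array([K[0,2]+K[0,0]*th*np.cos(ph),K[1,2]+K[0,0]*th*np.sin(ph)])
def watz(p,s,uv,z):
    K=p["camera_matrix"];d=(np.asarray(uv,float)-K[:2,2])/K[0,0];th=np.hypot(*d)
    v=np.r_[d/max(th,1e-9)*np.sin(th),np.cos(th)]
    T=np.eye(4);T[:3,:3]=Ro.from_quat(s["eef_rot"]).as_matrix();T[:3,3]=s["tool_pos"]
    T=T@p["hand_eye"];c=T[:3,3];v=T[:3,:3]@v
    return c+v*(z-c[2])/v[2]
def circ(c,rad,z,n=72):
    a=np.linspace(0,2*np.pi,n,endpoint=False);return np.c_[c[0]+rad*np.cos(a),c[1]+rad*np.sin(a),np.full(n,z)]
E
python3 - <<'E'
from h import *
H=dict(large_wide=.036,large_narrow=.02,small_wide=.036,small_narrow=.02,large_spindle=.008,small_spindle=.008,bare_core=.036,cloth_tape=.024,power_brick=.028,tee_adapter=.016)
for n in ("top","side"):
    p=imaging.snapshot(n)
    for k in H:
        for d in imaging.place_of(p,k)[:4]:
            v,u=d["location"]; print(n,k,round(d["score"],2),np.round([u,v]),np.round(atz(p,(u,v),0)[:2],3))
E
```

```text
top large_wide 0.57 [322. 148.] [ 0.616 -0.19 ]
top large_narrow 0.72 [182. 220.] [0.436 0.157]
top small_wide 0.65 [ 90. 182.] [0.529 0.39 ]
top small_narrow 0.79 [283. 178.] [ 0.541 -0.091]
top small_narrow 0.74 [303. 212.] [ 0.455 -0.141]
top small_narrow 0.62 [318. 243.] [ 0.38  -0.175]
top small_narrow 0.55 [342. 190.] [ 0.509 -0.236]
top large_spindle 0.97 [134. 234.] [0.401 0.272]
top small_spindle 0.75 [249. 138.] [ 0.643 -0.008]
top cloth_tape 0.8 [241. 204.] [0.474 0.012]
top power_brick 0.83 [156. 151.] [0.609 0.228]
top tee_adapter 0.69 [360. 240.] [ 0.389 -0.278]
side large_wide 0.92 [318. 240.] [ 0.618 -0.197]
side large_narrow 0.5 [218. 169.] [0.43  0.179]
side large_narrow 0.3 [251. 237.] [ 0.46  -0.151]
side small_wide 0.75 [234. 134.] [0.53  0.402]
side small_narrow 0.87 [284. 255.] [ 0.521 -0.23 ]
side small_narrow 0.71 [272. 218.] [ 0.531 -0.091]
side small_narrow 0.7 [251. 233.] [ 0.462 -0.136]
side small_narrow 0.54 [215. 246.] [ 0.365 -0.165]
side large_spindle 0.56 [204. 154.] [0.401 0.28 ]
side large_spindle 0.27 [304. 192.] [0.656 0.008]
side small_spindle 0.59 [303. 193.] [0.649 0.   ]
side bare_core 0.74 [319. 305.] [ 0.548 -0.389]
side bare_core 0.39 [201. 156.] [0.391 0.269]
side cloth_tape 0.86 [240. 197.] [0.466 0.019]
side power_brick 0.66 [270. 152.] [0.621 0.248]
side tee_adapter 0.53 [235. 279.] [ 0.392 -0.28 ]
```

```bash
cat > fit.py <<'E'
from h import *
from scipy.optimize import minimize
def sil(p,c,rad,z0,z1):
    P=np.vstack([circ(c,rad,z0),circ(c,rad,z1)])
    uv=np.array([proj(p,x) for x in P]).astype(np.float32)
    m=np.zeros((384*4,512*4),np.uint8)
    cv2.fillConvexPoly(m,cv2.convexHull(np.round(uv*4).astype(np.int32)),1)
    return m
def fit(p,mask,c0,rad,z0,z1):
    M=cv2.resize(mask.astype(np.uint8),(2048,1536),interpolation=cv2.INTER_NEAREST)
    # fill holes
    cs,_=cv2.findContours(M,cv2.RETR_EXTERNAL,cv2.CHAIN_APPROX_NONE)
    F=np.zeros_like(M);cv2.drawContours(F,[max(cs,key=cv2.contourArea)],-1,1,-1)
    f=lambda c:1-(sil(p,c,rad,z0,z1)&F).sum()/max(1,(sil(p,c,rad,z0,z1)|F).sum())
    best=minimize(f,c0,method="Nelder-Mead",options=dict(initial_simplex=[c0,np.array(c0)+[.008,0],np.array(c0)+[0,.008]],xatol=2e-4,fatol=1e-4))
    return best.x,1-best.fun
E
python3 - <<'E'
from fit import *
G=dict(large_wide=((.617,-.193),.031,.036),large_narrow=((.436,.165),.031,.02),small_wide=((.53,.396),.023,.036),small_narrow=((.458,-.141),.023,.02),large_spindle=((.401,.276),.042,.008),small_spindle=((.648,0),.029,.008),cloth_tape=((.47,.015),.042,.024),bare_core=((.548,-.389),.016,.036))
for n in ("top","side"):
    p=imaging.snapshot(n)
    for k,(c,rad,h) in G.items():
        u0=proj(p,[*c,h/2])
        best=None
        for d in imaging.trace(p,k):
            l,t,rr,b=d["rect"]; dd=np.hypot((l+rr)/2-u0[0],(t+b)/2-u0[1])
            if dd<12: best=d;break
        if best is None: print(n,k,"none");continue
        x,i=fit(p,best["pixels"],c,rad,0,h); print(n,k,round(best["score"],2),np.round(x,4),"iou",round(i,3))
p=imaging.snapshot("top");im=p["image"]
out=[]
for u,v in ((327,146),(182,218),(81,180),(311,209),(345,188),(411,176)):
    out.append(cv2.resize(im[v-22:v+22,u-22:u+22],(264,264),interpolation=cv2.INTER_CUBIC))
cv2.imwrite("pics/crop.png",np.vstack([np.hstack(out[:3]),np.hstack(out[3:])]))
E
```

```text
top large_wide 0.62 [ 0.6169 -0.1983] iou 0.941
top large_narrow 0.9 [0.4374 0.1522] iou 0.938
top small_wide 0.85 [0.5287 0.4   ] iou 0.951
top small_narrow 0.58 [ 0.461  -0.1562] iou 0.933
top large_spindle 0.64 [0.3953 0.2672] iou 0.958
top small_spindle 0.68 [ 0.6443 -0.0057] iou 0.921
top cloth_tape 0.72 [0.4712 0.0146] iou 0.123
top bare_core 0.5 [ 0.5409 -0.3994] iou 0.844
side large_wide 0.66 [ 0.6171 -0.1944] iou 0.929
side large_narrow 0.76 [0.4382 0.1555] iou 0.889
side small_wide 0.68 [0.5311 0.4073] iou 0.888
side small_narrow none
side large_spindle 0.82 [0.3976 0.2734] iou 0.817
side small_spindle 0.84 [ 0.6447 -0.0019] iou 0.789
side cloth_tape 0.69 [0.4667 0.0153] iou 0.91
side bare_core 0.56 [ 0.542  -0.3954] iou 0.924
```

View pics/crop.png

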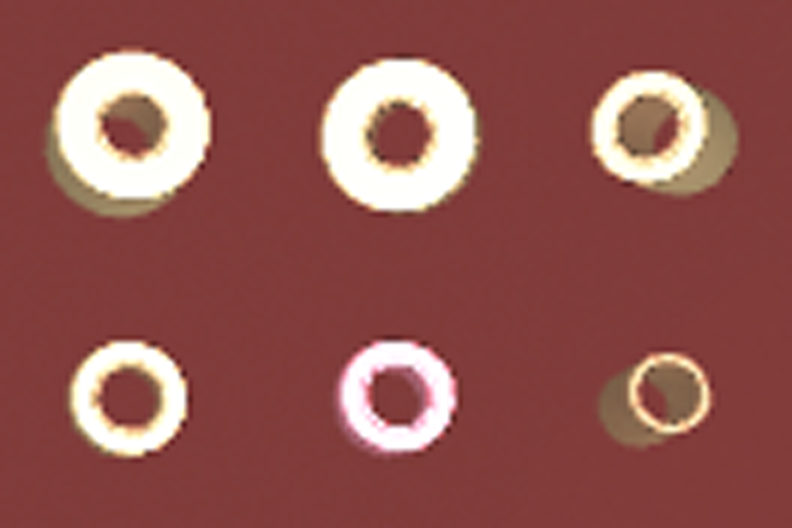

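Candidates in the top picture:
- **Cream large:** (327,146) is wide, since its side wall shows. (182,218) is narrow.
- **Cream small:** (81,180) is wide. (311,209) is narrow.
- **Look-alikes:** purple at (285,178) and (322,249), pink at (345,188), bare brown core at (411,176).

The crop confirms the choices. large_wide goes first.

```bash
cat > go.py <<'E'
import sys
from h import *
# usage: go.py x y z [jaw_angle_deg]: shift in tool axes and yaw
def go(x,y,z,ja=None):
    s=telemetry.get_state();R=Ro.from_quat(s["eef_rot"]).as_matrix()
    d=R.T@(np.array([x,y,z])-s["tool_pos"])
    a=np.degrees(np.arctan2(R[1,1],R[0,1]))
    print("t",round(s["clock"],2),"shift",np.round(d,4),"jaw now",round(a,1),"yaw",None if ja is None else round(-((ja-a+180)%360-180),1),"q7",round(s["q"][6],2),"pos",np.round(s["tool_pos"],4))
if __name__=="__main__": go(*map(float,sys.argv[1:]))
E
python3 go.py .617 -.196 .2 0
```

```text
t 2.2 shift [ 0.5148 -0.2325  0.0387] jaw now -70.3 yaw -70.3 q7 -0.22 pos [ 0.2107 -0.5884  0.2387]
```

```bash
python3 -m creep '[[0,0.515,-0.2325,0.0,-70],[0,0.515,-0.2325,0.0,-70],[0,0.515,-0.2325,0.0,-70],[0,0.515,-0.2325,0.0,-70],[0,0.515,-0.2325,0.0,-70],[0,0.515,-0.2325,0.0,-70],[0,0.515,-0.2325,0.0387,-70],[0,0.515,-0.2325,0.0387,-70],[0,0.515,-0.2325,0.0387,-70],[0,0.515,-0.2325,0.0387,-70]]' 25; python3 go.py .617 -.196 .2 0
```

```text
clock: 3.45
tool_pos: [0.6202, -0.1892, 0.1993]
eef_rot: [0.706, 0.708, 0.002, -0.001]
contact_force: [-0.3, 0.3, -0.1]
opening: 0.999
t 3.45 shift [-0.0068 -0.0032 -0.0008] jaw now 0.2 yaw 0.2 q7 -0.12 pos [ 0.6202 -0.1892  0.1993]
```

```bash
cat > wf.py <<'E'
import sys
from h import *
from scipy.optimize import minimize
D=dict(large_wide=(.031,.036),large_narrow=(.031,.02),small_wide=(.023,.036),small_narrow=(.023,.02),large_spindle=(.042,.008),small_spindle=(.029,.008))
def wsil(p,s,c,rad,z0,z1):
    uv=np.array([wproj(p,s,x) for x in np.vstack([circ(c,rad,z0,48),circ(c,rad,z1,48)])])
    m=np.zeros((768,1024),np.uint8)
    cv2.fillConvexPoly(m,cv2.convexHull(np.round(uv*2).astype(np.int32)),1);return m
def run(k,x,y,pic,z0=0.):
    s=telemetry.get_state();p=imaging.snapshot("wrist");rad,h=D[k];im=p["image"].copy()
    u0=wproj(p,s,[x,y,z0+h/2]);c0=np.array([x,y]);best=None
    for d in imaging.trace(p,k):
        l,t,rr,b=d["rect"]
        if np.hypot((l+rr)/2-u0[0],(t+b)/2-u0[1])<45: best=d;break
    if best is not None:
        M=cv2.resize(best["pixels"].astype(np.uint8),(1024,768),interpolation=cv2.INTER_NEAREST)
        cs,_=cv2.findContours(M,cv2.RETR_EXTERNAL,cv2.CHAIN_APPROX_NONE)
        F=np.zeros_like(M);cv2.drawContours(F,[max(cs,key=cv2.contourArea)],-1,1,-1)
        def f(c):
            S=wsil(p,s,c,rad,z0,z0+h);return 1-(S&F).sum()/max(1,(S|F).sum())
        b=minimize(f,c0,method="Nelder-Mead",options=dict(initial_simplex=[c0,c0+[.01,0],c0+[0,.01]],xatol=2e-4,fatol=1e-4))
        print(k,"score",round(best["score"],2),"pos",np.round(b.x,4),"iou",round(1-b.fun,3));c0=b.x
    else: print(k,"no trace")
    for z in (z0,z0+h):
        cv2.polylines(im,[np.array([wproj(p,s,X) for X in circ(c0,rad,z)]).round().astype(np.int32)],True,(0,255,0) if z>z0 else (255,0,0),1)
    cv2.imwrite(pic,im)
if __name__=="__main__":
    a=sys.argv;run(a[1],float(a[2]),float(a[3]),a[4],float(a[5]) if len(a)>5 else 0.)
E
python3 wf.py large_wide .617 -.196 pics/w1.png; python3 go.py .617 -.196 .2 0
```

```text
large_wide score 0.8 pos [ 0.6173 -0.1964] iou 0.944
t 3.55 shift [-0.0012 -0.0006 -0.0004] jaw now -0.2 yaw -0.2 q7 -0.12 pos [ 0.6176 -0.1948  0.1996]
```

View pics/w1.png

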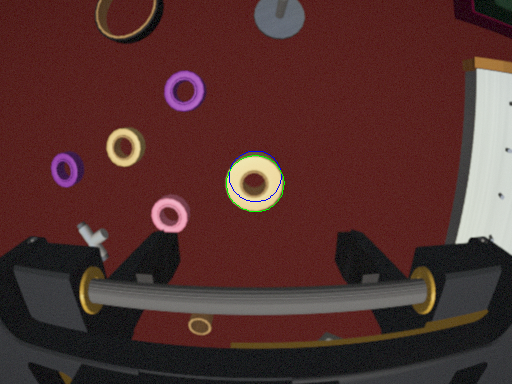

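```bash
python3 -m creep '[[0,-0.001,-0.0,0.06,0],[0,-0.001,-0.0,0.12,0],[0,-0.001,-0.0,0.16,0],[0,-0.001,-0.0,0.18,0],[0,-0.001,-0.0,0.19,0],[0,-0.001,-0.0,0.19,0],[0,-0.001,-0.0,0.19,0],[255,-0.001,0.0,0.19,0],[255,-0.001,0.0,0.19,0],[255,-0.001,0.0,0.19,0]]' 25; python3 -m creep '[[255,0,0,0,0],[255,0,0,0,0],[255,0,0,-0.04,0],[255,0,0,-0.08,0],[255,0,0,-0.1,0],[255,0,0,-0.1,0],[255,0,0,-0.1,0]]';  python3 go.py .3965 .2695 .12 0; python3 wf.py large_wide .617 -.196 pics/w2.png .1
```

```text
clock: 4.8
tool_pos: [0.6173, -0.197, 0.0104]
eef_rot: [0.709, 0.705, 0.0, 0.0]
contact_force: [-0.5, -0.1, 2.7]
opening: 0.705
clock: 5.68
tool_pos: [0.616, -0.197, 0.1084]
eef_rot: [0.709, 0.705, -0.001, -0.001]
contact_force: [1.1, -0.4, -0.5]
opening: 0.704
t 5.67 shift [ 0.4653 -0.222  -0.0109] jaw now -0.3 yaw -0.3 q7 -0.18 pos [ 0.616  -0.197   0.1084]
large_wide score 0.85 pos [ 0.6154 -0.197 ] iou 0.741
```

View pics/w2.png

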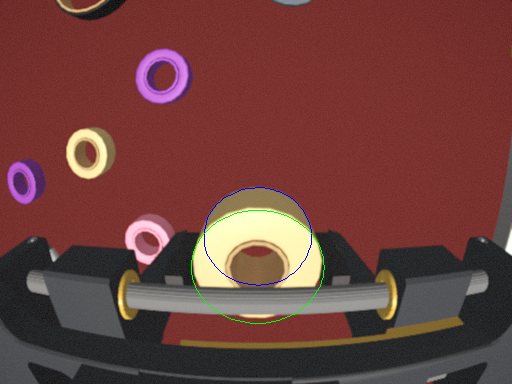

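```bash
python3 -m creep '[[255,0.365,-0.22,-0.04,0],[255,0.365,-0.22,-0.04,0],[255,0.365,-0.22,-0.04,0],[255,0.365,-0.22,-0.04,0],[255,0.365,-0.22,-0.04,0],[255,0.365,-0.22,-0.04,0],[255,0.365,-0.22,-0.04,0],[255,0.365,-0.22,-0.04,0],[255,0.365,-0.22,-0.04,0],[255,0.365,-0.22,-0.04,0]]';  python3 -m creep '[[255,0,0,0,0],[255,0,0,0,0],[255,0,0,0,0],[255,0,0,0,0]]'; python3 wf.py large_spindle .3965 .2695 pics/w3.png;python3 go.py .3965 .2695 .12 0
```

```text
clock: 7.02
tool_pos: [0.3997, 0.1675, 0.1496]
eef_rot: [0.71, 0.704, -0.001, 0.0]
contact_force: [0.4, -0.2, -1.2]
opening: 0.699
clock: 7.52
tool_pos: [0.3991, 0.1691, 0.15]
eef_rot: [0.709, 0.705, 0.0, 0.0]
contact_force: [-0.7, -0.1, -0.5]
opening: 0.704
large_spindle score 0.93 pos [0.396  0.2683] iou 0.964
t 7.62 shift [ 0.1003 -0.0031  0.03  ] jaw now -0.3 yaw -0.3 q7 -0.97 pos [0.3991 0.1692 0.15  ]
```

View pics/w3.png

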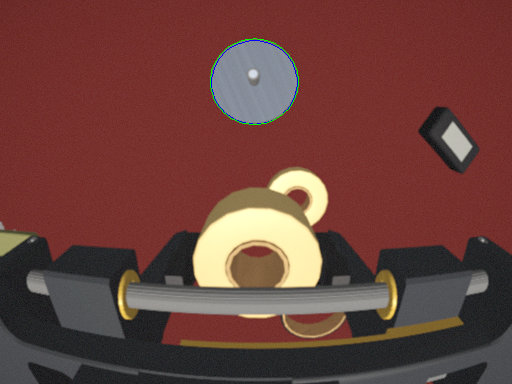

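```bash
python3 -m creep '[[255,0.06,-0.003,0,0],[255,0.099,-0.003,0,0],[255,0.099,-0.003,0,0],[255,0.099,-0.003,0.0,0],[255,0.099,-0.003,0.04,0],[255,0.099,-0.003,0.08,0],[255,0.099,-0.003,0.11,0],[255,0.099,-0.003,0.125,0],[255,0.099,-0.003,0.131,0],[255,0.099,-0.003,0.131,0]]';  python3 -m creep '[[255,0,0,0,0],[255,0,0,0,0]]'; python3 go.py .396 .2683 .12 0
```

```text
clock: 8.88
tool_pos: [0.3968, 0.2671, 0.0192]
eef_rot: [0.709, 0.705, -0.0, 0.0]
contact_force: [0.4, -0.2, -0.8]
opening: 0.701
clock: 9.12
tool_pos: [0.397, 0.2683, 0.0195]
eef_rot: [0.709, 0.705, 0.0, 0.0]
contact_force: [0.2, 0.0, -1.8]
opening: 0.704
t 9.12 shift [ 1.000e-04 -9.000e-04 -1.005e-01] jaw now -0.3 yaw -0.3 q7 -1.17 pos [0.397  0.2683 0.0195]
```

```bash
python3 -m creep '[[0,0,0,0,0],[0,0,0,0,0],[0,0,0,0,0],[0,0,0,-0.05,0],[0,0,0,-0.11,0],[0,0,0,-0.17,0],[0,-0.115,0.0415,-0.17,0],[0,-0.115,0.0415,-0.17,0],[0,-0.115,0.0415,-0.17,0],[0,-0.115,0.0415,-0.17,0]]';  python3 -m creep '[[0,-0,0,0,0],[0,0,0,0,0]]'; python3 wf.py large_narrow .438 .154 pics/w4.png;python3 go.py .438 .154 .003 0
```

```text
clock: 10.38
tool_pos: [0.4374, 0.1533, 0.189]
eef_rot: [0.709, 0.705, 0.0, -0.0]
contact_force: [0.3, 0.3, -0.4]
opening: 1.003
clock: 10.62
tool_pos: [0.4371, 0.1544, 0.189]
eef_rot: [0.708, 0.706, 0.0, -0.0]
contact_force: [-0.2, -0.1, -0.7]
opening: 1.004
large_narrow score 0.56 pos [0.438  0.1528] iou 0.958
t 10.72 shift [0.     0.0008 0.186 ] jaw now -0.2 yaw -0.2 q7 -0.85 pos [0.4372 0.154  0.189 ]
```

View pics/w4.png

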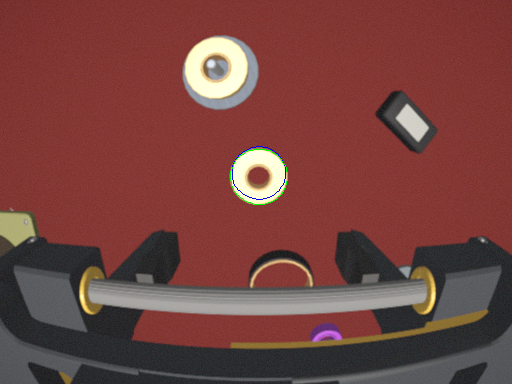

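```bash
python3 -m creep '[[0,-0.001,0.001,0.06,0],[0,-0.001,0.001,0.12,0],[0,-0.001,0.001,0.16,0],[0,-0.001,0.001,0.178,0],[0,-0.001,0.001,0.185,0],[0,-0.001,0.001,0.185,0],[0,-0.001,0.001,0.185,0],[255,-0.001,0.001,0.185,0],[255,-0.001,0.001,0.185,0],[255,-0.001,0.001,0.185,0]]' 25; python3 -m creep '[[255,0,0,0,0],[255,0,0,0,0],[255,0,0,-0.04,0],[255,0,0,-0.1,0],[255,0,0,-0.12,0],[255,0,0,-0.12,0],[255,0,0,-0.12,0],[255,0,0,-0.12,0]]';  python3 go.py .3963 .2683 .12 0; python3 wf.py large_narrow .438 .154 pics/w5.png .12
```

```text
clock: 11.98
tool_pos: [0.4387, 0.152, 0.0041]
eef_rot: [0.709, 0.705, 0.0, 0.0]
contact_force: [0.4, -0.3, 0.5]
opening: 0.702
clock: 12.98
tool_pos: [0.4378, 0.1516, 0.1228]
eef_rot: [0.709, 0.705, -0.001, -0.0]
contact_force: [0.6, 0.6, -1.2]
opening: 0.702
t 12.97 shift [ 0.1165 -0.042   0.0027] jaw now -0.3 yaw -0.3 q7 -1.33 pos [0.4378 0.1516 0.1228]
large_narrow score 0.68 pos [0.4371 0.1514] iou 0.828
```

View pics/w5.png

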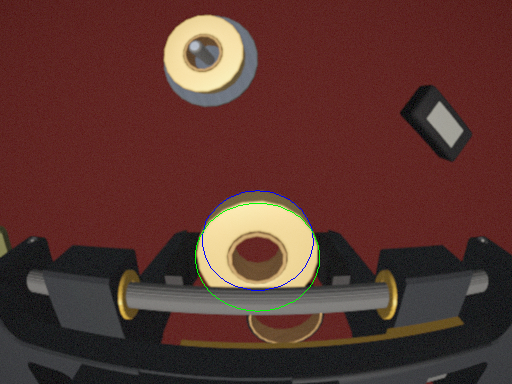

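```bash
python3 -m creep '[[255,0.06,-0.02,0,0],[255,0.116,-0.042,0,0],[255,0.116,-0.042,0,0],[255,0.116,-0.042,0.0,0],[255,0.116,-0.042,0.02,0],[255,0.116,-0.042,0.05,0],[255,0.116,-0.042,0.068,0],[255,0.116,-0.042,0.074,0],[255,0.116,-0.042,0.074,0],[255,0.116,-0.042,0.074,0]]'; python3 -m creep '[[255,0,0,0,0],[255,0,0,0,0]]'; python3 go.py .396 .2683 .049 0
```

```text
clock: 14.32
tool_pos: [0.3976, 0.268, 0.0506]
eef_rot: [0.709, 0.705, 0.0, 0.0]
contact_force: [0.6, -0.4, -1.0]
opening: 0.701
clock: 14.58
tool_pos: [0.3973, 0.2683, 0.0504]
eef_rot: [0.709, 0.705, 0.0, 0.0]
contact_force: [-0.2, -0.3, -1.0]
opening: 0.7
t 14.57 shift [ 0.     -0.0013  0.0014] jaw now -0.3 yaw -0.3 q7 -1.72 pos [0.3973 0.2683 0.0504]
```

```bash
python3 -m creep '[[255,0,0,0.0015,0],[0,0,0,0.0015,0],[0,0,0,0.0015,0],[0,0,0,0.0015,0],[0,0,0,-0.05,0],[0,0,0,-0.1,0],[0,0,0,-0.14,0],[0,0.0,0.0,-0.14,0]]';  python3 -m creep '[[0,0.04,0.06,0,0],[0,0.08,0.1,0,0],[0,0.12,0.132,0,0],[0,0.12,0.132,0,0],[0,0.12,0.132,0,0],[0,0.12,0.132,0,0],[0,0.12,0.132,0,0]]'; python3 wf.py small_wide .53 .403 pics/w6.png;python3 go.py .53 .403 .01 0
python3 - <<'E'
from h import *
p=imaging.snapshot("side");cv2.imwrite("pics/s6.png",p["image"])
p=imaging.snapshot("top");cv2.imwrite("pics/s6c.png",cv2.resize(p["image"][180:290,80:190],(660,660),interpolation=cv2.INTER_CUBIC))
E
```

```text
clock: 15.58
tool_pos: [0.3983, 0.2694, 0.1924]
eef_rot: [0.709, 0.705, 0.003, 0.0]
contact_force: [0.6, 1.0, -0.1]
opening: 0.999
clock: 16.45
tool_pos: [0.5294, 0.3865, 0.1901]
eef_rot: [0.709, 0.705, -0.0, 0.0]
contact_force: [-0.7, -0.7, -0.3]
opening: 1.004
small_wide no trace
t 16.55 shift [0.0162 0.0002 0.1802] jaw now -0.3 yaw -0.3 q7 -1.22 pos [0.5297 0.3869 0.1902]
```

View pics/w6.png

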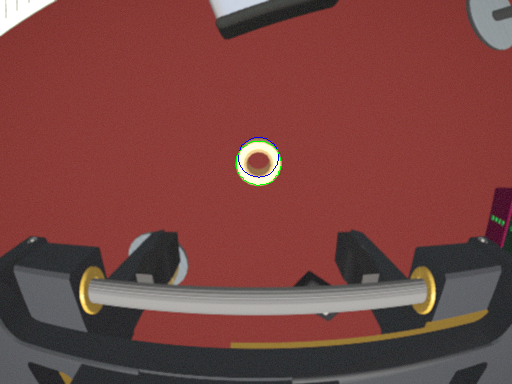

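View pics/s6.png

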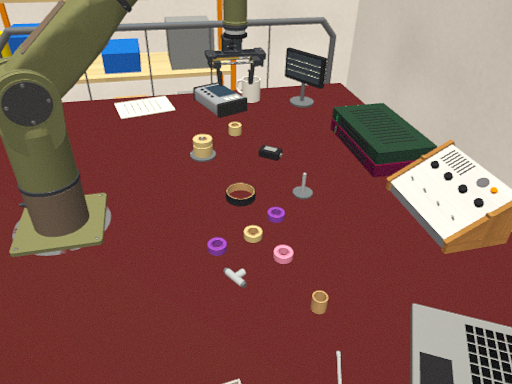

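```bash
python3 - <<'E'
from h import *
s=telemetry.get_state();p=imaging.snapshot("wrist")
for z in (0,.05): print(watz(p,s,(225,38),z).round(3),watz(p,s,(338,5),z).round(3))
E
```

```text
[0.494 0.541 0.   ] [0.623 0.586 0.   ]
[0.499 0.529 0.05 ] [0.609 0.567 0.05 ]
```

```bash
python3 -m creep '[[0,0.016,0,0.03,0],[0,0.016,0,0.08,0],[0,0.016,0,0.13,0],[0,0.016,0,0.165,0],[0,0.016,0,0.18,0],[0,0.016,0,0.18,0],[0,0.016,0,0.18,0],[255,0.016,0,0.18,0],[255,0.016,0,0.18,0],[255,0.016,0,0.18,0]]' 25; python3 -m creep '[[255,0,0,0,0],[255,0,0,0,0],[255,0,0,0,0],[255,0,0,-0.04,0],[255,0,0,-0.1,0],[255,0,0,-0.13,0],[255,0,0,-0.13,0],[255,0,0,-0.13,0],[255,0,0,-0.13,0]]';  python3 wf.py small_wide .53 .403 pics/w7.png .13; python3 go.py .6445 -.104 .14 0
```

```text
clock: 17.95
tool_pos: [0.53, 0.4036, 0.0104]
eef_rot: [0.709, 0.705, 0.0, 0.0]
contact_force: [0.5, -0.8, -0.2]
opening: 0.685
clock: 19.08
tool_pos: [0.5291, 0.4025, 0.138]
eef_rot: [0.709, 0.705, -0.002, 0.0]
contact_force: [-0.3, -0.0, -0.8]
opening: 0.514
small_wide score 0.91 pos [0.5283 0.4009] iou 0.754
t 19.18 shift [-0.5063  0.1178 -0.0009] jaw now -0.3 yaw -0.3 q7 -1.27 pos [0.5293 0.4029 0.1384]
```

View pics/w7.png

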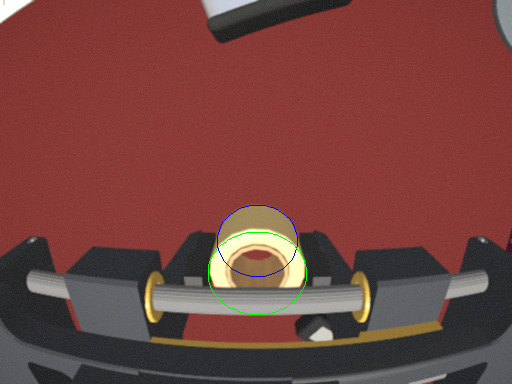

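```bash
python3 -m creep '[[255,-0.51,0.115,0,0],[255,-0.51,0.115,0,0],[255,-0.51,0.115,0,0],[255,-0.51,0.115,0,0],[255,-0.51,0.115,0,0],[255,-0.51,0.115,0,0],[255,-0.51,0.115,0,0],[255,-0.51,0.115,0,0],[255,-0.51,0.115,0,0],[255,-0.51,0.115,0,0]]';  python3 -m creep '[[255,0,0,0,0],[255,0,0,0,0],[255,0,0,0,0],[255,0,0,0,0],[255,0,0,0,0]]'; python3 wf.py small_spindle .6445 -.004 pics/w8.png;python3 go.py .6445 -.004 .14 0
```

```text
clock: 20.42
tool_pos: [0.6418, -0.1099, 0.1389]
eef_rot: [0.711, 0.704, -0.001, -0.0]
contact_force: [-0.2, 0.6, -0.4]
opening: 0.511
clock: 21.05
tool_pos: [0.6422, -0.1069, 0.1401]
eef_rot: [0.709, 0.705, -0.0, 0.0]
contact_force: [0.3, -0.1, 0.2]
opening: 0.512
small_spindle score 0.84 pos [ 0.6444 -0.0059] iou 0.964
t 21.15 shift [0.1031 0.0018 0.    ] jaw now -0.3 yaw -0.3 q7 -0.51 pos [ 0.6421 -0.1071  0.14  ]
```

View pics/w8.png

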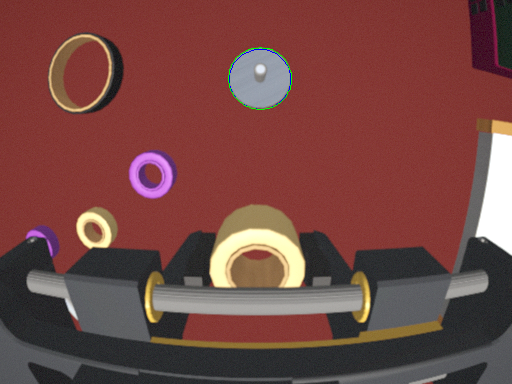

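```bash
python3 -m creep '[[255,0.06,0.002,0,0],[255,0.1015,0.002,0,0],[255,0.1015,0.002,0,0],[255,0.1015,0.002,0.0,0],[255,0.1015,0.002,0.04,0],[255,0.1015,0.002,0.08,0],[255,0.1015,0.002,0.105,0],[255,0.1015,0.002,0.117,0],[255,0.1015,0.002,0.1205,0],[255,0.1015,0.002,0.1205,0]]';  python3 -m creep '[[255,0,0,0,0],[255,0,0,0.001,0]]'; python3 go.py .6444 -.0059 .12 0
```

```text
clock: 22.4
tool_pos: [0.6455, -0.0054, 0.0204]
eef_rot: [0.709, 0.705, 0.001, 0.0]
contact_force: [0.5, -0.3, -0.5]
opening: 0.511
clock: 22.65
tool_pos: [0.6453, -0.0055, 0.0193]
eef_rot: [0.709, 0.705, 0.001, 0.001]
contact_force: [-0.7, -0.3, -1.0]
opening: 0.515
t 22.65 shift [-0.0004 -0.0007 -0.1007] jaw now -0.3 yaw -0.3 q7 -0.78 pos [ 0.6453 -0.0055  0.0193]
```

```bash
python3 -m creep '[[0,0,0,0,0],[0,0,0,0,0],[0,0,0,0,0],[0,0,0,-0.05,0],[0,0,0,-0.11,0],[0,0,0,-0.17,0],[0,0,0,-0.17,0]]';  python3 -m creep '[[0,-0.04,-0.05,0,10],[0,-0.08,-0.1,0,20],[0,-0.12,-0.15,0,30],[0,-0.1495,-0.184,0,40],[0,-0.1495,-0.184,0,50],[0,-0.1495,-0.184,0,60],[0,-0.1495,-0.184,0,70],[0,-0.1495,-0.184,0,80],[0,-0.1495,-0.184,0,90],[0,-0.1495,-0.184,0,97]]'; python3 -m creep '[[64,0,0,0,0],[64,0,0,0,0],[64,0,0,0,0],[64,0,0,0,0]]'; python3 wf.py small_narrow .461 -.155 pics/w9.png;python3 go.py .461 -.155 .004 -97
```

```text
clock: 23.52
tool_pos: [0.6478, -0.0042, 0.194]
eef_rot: [0.709, 0.705, 0.004, 0.003]
contact_force: [-0.1, 0.1, -0.6]
opening: 0.998
clock: 24.78
tool_pos: [0.4591, -0.1541, 0.1877]
eef_rot: [0.998, -0.066, -0.001, 0.0]
contact_force: [0.4, 0.5, -0.4]
opening: 1.004
clock: 25.28
tool_pos: [0.4598, -0.1542, 0.1884]
eef_rot: [0.998, -0.063, -0.0, -0.0]
contact_force: [-0.8, -0.1, -0.3]
opening: 0.75
small_narrow score 0.85 pos [ 0.4608 -0.1567] iou 0.956
t 25.38 shift [0.0012 0.0006 0.1845] jaw now -97.3 yaw -0.3 q7 -1.82 pos [ 0.4599 -0.1542  0.1885]
```

View pics/w9.png

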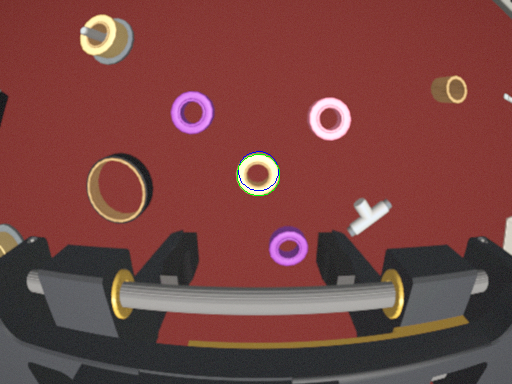

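```bash
python3 -m creep '[[64,0.001,0.002,0.05,0],[64,0.001,0.002,0.11,0],[64,0.001,0.002,0.16,0],[64,0.001,0.002,0.178,0],[64,0.001,0.002,0.1845,0],[64,0.001,0.002,0.1845,0],[64,0.001,0.002,0.1845,0],[255,0.001,0.002,0.1845,0],[255,0.001,0.002,0.1845,0],[255,0.001,0.002,0.1845,0]]' 25; python3 -m creep '[[255,0,0,0,0],[255,0,0,0,0],[255,0,0,-0.04,0],[255,0,0,-0.1,0],[255,0,0,-0.14,0],[255,0,0,-0.14,0],[255,0,0,-0.14,0],[255,0,0,-0.14,0]]';  python3 go.py .6449 -.0058 .144 -97; python3 wf.py small_narrow .461 -.156 pics/w10.png .14
```

```text
clock: 26.62
tool_pos: [0.461, -0.1564, 0.0045]
eef_rot: [0.998, -0.064, 0.001, 0.0]
contact_force: [-0.2, 0.4, 5.1]
opening: 0.52
clock: 27.62
tool_pos: [0.4597, -0.156, 0.1427]
eef_rot: [0.998, -0.064, -0.001, -0.0]
contact_force: [-0.2, 1.0, -0.2]
opening: 0.519
t 27.62 shift [ 0.1646 -0.1725 -0.0017] jaw now -97.3 yaw -0.3 q7 -1.89 pos [ 0.4597 -0.156   0.1427]
small_narrow score 0.83 pos [ 0.4591 -0.1571] iou 0.864
```

View pics/w10.png

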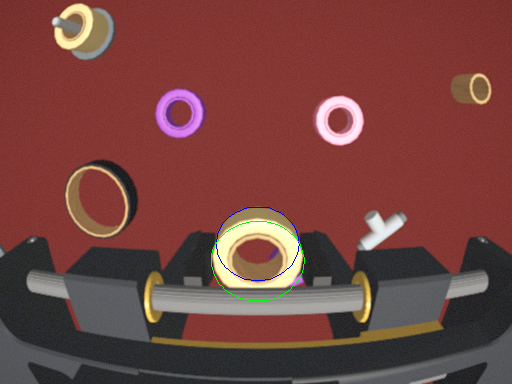

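```bash
python3 -m creep '[[255,0.04,-0.042,0,0],[255,0.08,-0.085,0,0],[255,0.12,-0.127,0,0],[255,0.163,-0.1728,0,0],[255,0.163,-0.1728,0,0],[255,0.163,-0.1728,0,0],[255,0.163,-0.1728,0,0],[255,0.163,-0.1728,0,0],[255,0.163,-0.1728,0,0]]'; python3 go.py .6447 -.0057 .049; python3 - <<'E'
from h import *
p=imaging.snapshot("wrist");cv2.imwrite("pics/w11.png",p["image"])
p=imaging.snapshot("side");cv2.imwrite("pics/s11.png",cv2.resize(p["image"][120:240,230:370],(700,600),interpolation=cv2.INTER_CUBIC))
E
```

```text
clock: 28.85
tool_pos: [0.644, -0.0063, 0.1442]
eef_rot: [0.998, -0.064, -0.0, 0.0]
contact_force: [0.1, -0.3, -0.3]
opening: 0.513
t 28.85 shift [ 0.0007 -0.0008  0.0952] jaw now -97.4 yaw None q7 -2.04 pos [ 0.644  -0.0063  0.1442]
```

View pics/s11.png

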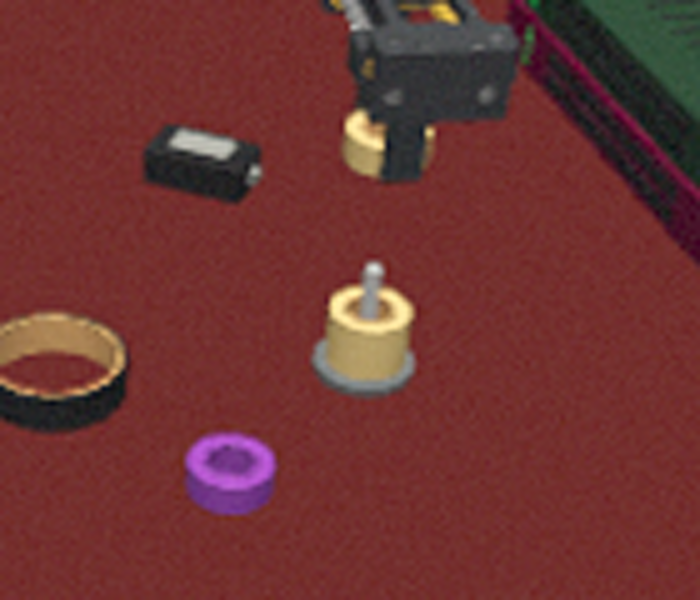

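```bash
python3 -m creep '[[255,0.0005,-0.0005,0.03,0],[255,0.0005,-0.0005,0.06,0],[255,0.0005,-0.0005,0.08,0],[255,0.0005,-0.0005,0.09,0],[255,0.0005,-0.0005,0.0945,0],[255,0.0005,-0.0005,0.0945,0],[255,0.0005,-0.0005,0.0945,0]]'; python3 -m creep '[[40,0,0,0,0],[0,0,0,0,0],[0,0,0,0,0],[0,0,0,-0.04,0],[0,0,0,-0.1,0],[0,-0.05,0,-0.14,0],[0,-0.1,0.0,-0.14,0],[0,-0.1,0.0,-0.14,0],[0,-0.1,0.0,-0.14,0],[0,-0.1,0.0,-0.14,0]]'
python3 - <<'E'
from h import *
s=telemetry.get_state();p=imaging.snapshot("wrist");im=p["image"].copy()
for c,rad,z in (((.6447,-.0057),.029,.008),((.6447,-.0057),.023,.044),((.6447,-.0057),.023,.064)):
    cv2.polylines(im,[np.array([wproj(p,s,X) for X in circ(c,rad,z)]).round().astype(np.int32)],True,(0,255,0),1)
cv2.imwrite("pics/w12.png",np.vstack([im[:250]]))
p=imaging.snapshot("side");a=p["image"]
cv2.imwrite("pics/s12.png",np.hstack([cv2.resize(a[130:210,260:340],(390,390),interpolation=cv2.INTER_CUBIC),cv2.resize(a[110:190,165:245],(390,390),interpolation=cv2.INTER_CUBIC)]))
p=imaging.snapshot("top");cv2.imwrite("pics/t12.png",p["image"])
E
```

```text
clock: 29.82
tool_pos: [0.6455, -0.0051, 0.0503]
eef_rot: [0.998, -0.064, 0.001, -0.0]
contact_force: [0.4, -0.1, 0.9]
opening: 0.516
clock: 31.08
tool_pos: [0.5472, 0.0075, 0.1894]
eef_rot: [0.998, -0.064, 0.001, -0.0]
contact_force: [0.0, -0.2, -0.5]
opening: 0.996
```

View pics/w12.png

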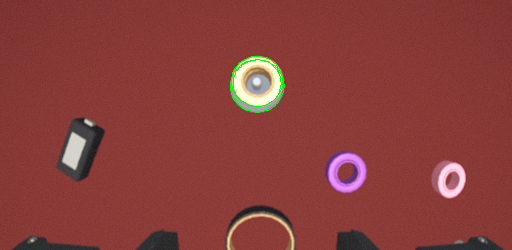

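View pics/s12.png

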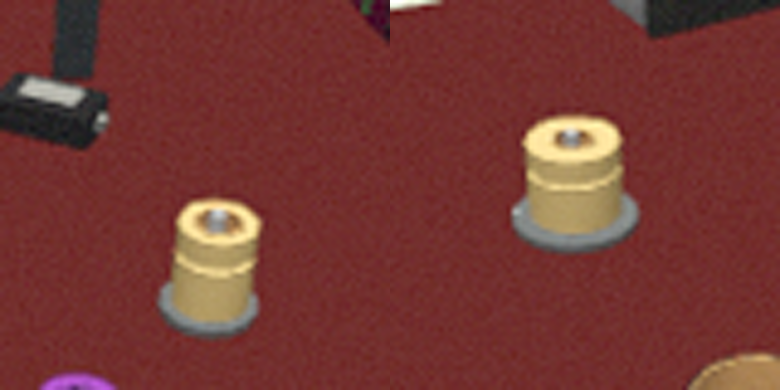

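View pics/t12.png

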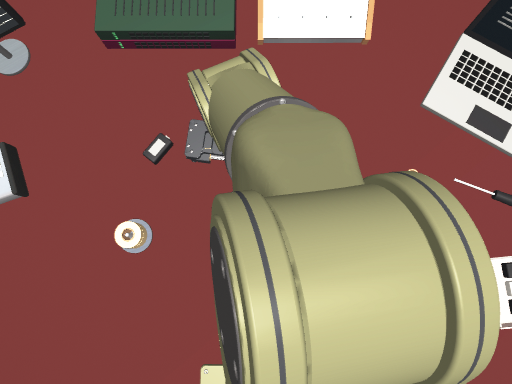

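```bash
python3 - <<'E'
from plant import r
print(r.finish_job())
E
```

```text
the job is handed in; nothing more can be done
None
```

All four cream rolls are on their spindles, and I handed the job in just after 31 s of the 112 s. The large rolls are on the larger base and the small rolls on the smaller one. On each spindle the wide roll is at the bottom with the narrow one on top.

- **Stacks:** In the last side and wrist pictures both stacks stood straight and flat, with the post inside the holes. On the small spindle, the outlines I projected for the expected roll heights matched the picture. I judged the large stack by eye only.
- **Other items:** Nothing touched the bare core, black tape roll, power brick or tee adapter that I noticed. The arm hid the bare core and tee in the last top picture, so I went by earlier views for those two. I never measured whether any of them had shifted.
- **Contacts:** The wrist force I read after each move stayed at about 5 N or less.
- **Disagreements:** The first top and side position estimates differed by up to about 7 mm, and wrist-camera fits settled most of them. The network missed small_wide in one wrist picture. I placed that grasp using the projected outline instead, and it held.

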